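Hold the spring jaw of a preparation board open at its mark

ROBOT

A 6-joint arm with a two-finger parallel gripper is mounted at the origin on a cart in front of the work surface, level with it; the furniture and walls round the work are solid. World frame = base frame: x ahead of the robot, y to its left, z up, the work surface at z = 0. Lengths are in m, angles in degrees, forces in N, time in s.
With the tool pointing down it reaches from about 0.25 to 0.775 m from the base axis. Payload 4 kg.
Tool frame: the origin (TCP) lies midway between the tips of the shut fingers; the grasp point (between the pads) lies 19 mm behind it (env.grasp_offset is the distance from the TCP to the grasp point, in m); x points along the fingers, y is the direction in which the jaws open and shut, and the axes are right-handed (so a half turn about x gives the same grasp; the last joint's range is limited). The gripper opens to 85 mm and grips with 20 to 120 N. Pads are 22 mm wide; open, the fingers measure 114 mm over their backs; the gripper's body (76 mm by 85 mm) begins 54 mm behind the grasp point. The pads swing forward as they close: fully open they stand 13 mm farther back than shut.
Start: joints at [63.936, 4.996, 78.535, -0, 96.463, -5.907], TCP at [0.19, 0.516, 0.231] pointing down, gripper open.
Joint ranges: [-177.83, 177.83], [-43.37, 116.18], [15.69, 146.23], [-61.86, 241.86], [9.47, 152.12], [-147.06, 147.06]. Speed limits (degrees/s): [159.86, 159.86, 180, 180, 180, 180].

INTERFACE

Orientations are given as a 3x3 rotation matrix whose columns are the frame's x, y, z axes.
In Python, from cell import env gives the robot as it stands.
- The arm moves only by the tool step_arm, never from a script. Its arguments are lists of equal length, an entry for each row: "slide": the shift along the tool's x, y, z in units of 0.1 m (1.0 is 0.1 m), a list of three; "delta_rot": the turn, a rotation vector about the tool's x, y, z in units of 180 degrees (1.0 is 180 degrees), a list of three; "claw": the opening, from 0 (shut) to 1 (fully open). A call has 1 to 20 rows; each row is the pose to reach, as a shift and turn from the pose measured when the call began, along the tool's axes at that moment, turning the shorter way round; what a row does not reach only later rows make up. A row lasts 1/8 s, in which the tool goes at most 62.5 mm and 10.7 degrees, less where a joint would pass 70% of its speed; a pose out of reach is approached as far as the arm can. A call with a number of a shift or a turn outside -1 to 1 is refused whole. A call with a gripper value outside its range is refused whole. The fingers move at their own pace and stop on an object; the grip force is fixed at half the most. Time passes only in rows, so rows that repeat a pose let the fingers close. It gives the time, the measured TCP pose, the force and the opening at its end, in the units of the state.
- env.get_obs(): the state, without advancing time (a new reading comes with each control period).
- env.capture(name): name is "scene" or "top" or "wrist"; returns a dict with "img" (480x640x3 uint8, red, green, blue), "range_z" (480x640 float32, m along the optical axis (not along the pixel's ray), 0 where there is no reading), "intrinsics" (3x3 intrinsics, pixels), "T" (4x4, takes a point from camera to world coordinates); the wrist camera has in their place "T_tool_cam" (4x4, takes a point from camera to tool coordinates, whose origin is the TCP and whose axes are the tool frame's). Camera axes: x right, y up, looking along -z (the intrinsics and any distortion apply to the point x, -y, -z); pixel columns grow to the right and rows downward; lengths in m; the calibration is good to about 2 mm. A picture is of the moment at which its call begins: read the wrist's pose just before it.
- env.close_job(): hands the job in, once; it reports no verdict.
Trained networks look in a picture, given as the dict that the camera call returned (one of the last four; its "shot" number tells which), for a name from the list of things; names that differ only in an ending like _2 or _b are one class to them, and where a whole thing is asked for, a point or a joint stands for the part that bears it (a point fixed in the world has none). Each returns a list of dicts, best first, with "score" (0 to 1); they miss things now and then, are a little off and sometimes report something else, mostly with a low value. They report only what shows in the picture. A call takes as long as a camera call.
- env.recognise(picture, name): "location" ([x, y, z] in m, in world coordinates, good to about 4 mm: the middle of the surface that is visible of it).
- env.trace(picture, name): "region" (480x640 bool, what is visible of it).
The state is a dict: "t": time; "qpos": joint angles; "qvel": joint speeds; "effort": joint torques, N m; "tcp_pos": TCP position; "tcp_rot": TCP orientation; "ft_force": force on the tool from outside, world axes, zero at the start; "ft_torque": the same for the moment, N m; "gripper_width": opening from 0.0 (shut) to 1.0 (fully open).
Only numpy, scipy, OpenCV 4.12 (cv2) and the standard library are available. Lean on these libraries where they do the work, as an engineer would, in place of code of your own. Each camera call takes 0.05 s, during which the arm holds its last target.

TASK

Somebody is about to set a jar in the one-handed preparation board and needs its spring jaw held open. Pull the locking plug up all the way to its upper stop and leave it up, then take the sliding jaw's upright handle and pull the jaw away from the fixed one until its pointer is level with the index tab on the scale. Finish the program while still holding the jaw there, for it springs shut if let go; leave the index tab and the things standing around where they are.

Things in the scene. Friction and masses are not known exactly. Their poses are not given: they have to be found in the camera images.
- clamp: one-handed preparation board, fixed to the worktop: white plastic board 260 (x) by 210 (y), top face 22 above the worktop, with a fixed wooden jaw block (116 wide, top at 71) along its far +x end, two steel guide rods along x and a low rod block (top at 48) at the near -x end. Origin: centre of its underside. Its x axis runs along the slide; the jaw opens towards its -x, roughly towards the robot (turned by up to 0.3 rad). z up.
- jaw_opening (a joint): opening of the sliding jaw in m: 0 shut against its stop, 0.09 wide open; it moves along the clamp's -x. A spring pulls it shut: 4.5 N at 0, plus 0.9 N per 10 mm. It is blocked until the locking plug has been raised at least 14 mm. Carriage: wooden block 30 (x) by 116 (y), top at 52 above the worktop, centred at clamp x = 45 mm when shut.
- jaw: the sliding jaw with its upright wooden pull handle: a plate 12 thick (clamp x), 38 wide (clamp y), standing on the carriage from 52 to 107 above the worktop, at clamp x = 45, y = 0 mm when shut, with more than 30 mm free in front of it and behind it. Origin: at the clamp's origin when shut, then moves with the jaw; axes as the clamp's.
- handle_grip (a point): place to grip the pull handle: on its centre line 88 above the worktop, 19 below its top
- plug (a joint): height of the locking plug in m: 0 pushed home (jaw locked; it starts within 2 mm of this), 0.025 at its upper stop (jaw free). It slides straight up; a detent friction of about 5 N keeps it wherever it is left.
- plug_grip (a point): middle of the black round knob of the locking plug (knob 26 across, 28 tall, from 63 to 91 above the worktop when pushed home), at the left (+y) edge of the preparation board, at clamp x = 12, y = 84 mm. A steel bracket stands below the knob, its top 55 above the worktop. This point lies on the knob's axis, 79 above the worktop when pushed home.
- pointer (a point): tip of the steel pointer that sticks out of the sliding jaw's right (-y) side over the scale, 34 above the worktop; moves with the jaw. Axes as the clamp's.
- tab_mark (a point): white line on the index tab, the small black rider (10 along x, 26 along y) with a little fin (top at 42 above the worktop) on the metal scale along the right (-y) side of the board; the jaw is at the mark when the pointer has the same clamp x as this point. It starts 35 to 72 mm from the shut jaw's pointer towards the clamp's -x. Axes as the clamp's. It can be shoved with about 3 N: do not touch it.
- coffee_jar: glass jar with a metal screw lid, 64 across, 100 tall, on the right of the preparation board (mm); origin: centre of its underside; a bystander, leave it alone
- salve_tin: low round grey-lidded pot, 69 across, 41 tall, on the right of the preparation board (mm); origin: centre of its underside; a bystander, leave it alone
- salt_shaker: glass salt shaker, 44 across, 90 tall, behind the preparation board (mm); origin: centre of its underside; a bystander, leave it alone
- kitchen_timer: round kitchen timer, 64 across, 54 tall, behind the preparation board (mm); origin: centre of its underside; a bystander, leave it alone
- onion: onion, 82 across, 94 tall, farther right on the worktop (mm); origin: centre of its underside; a bystander, leave it alone
- mug: spotted mug, 82 across, 114 over its handle, 91 tall, farther right on the worktop (mm); origin: centre of its underside; a bystander, leave it alone

How it is judged:
By the outcome, as a careful person would: the job done as asked, in the order asked, and still so for the second after the job is handed in, while the arm keeps its last pose, push and grip.
It also fails if it takes over 42 s, if anything falls off the work surface, if the arm or the gripper's body presses on something with over 40 N, if the wrist force passes 120 N, or if a joint passes its speed limit or range.

## Working session

There is one attempt and no reset: what is moved stays moved. The work goes in short steps, Python scripts to look and compute and a tool call to move; the robot and the scene stay as the last step left them, time stands still between calls to the robot, and variables do not carry over. Pictures are saved under pics/ and viewed, and the job is handed in when it is done.

Besides the shell and the picture viewer there is one more tool, called after ">>>" as a command line: name --argument value ..., lists and objects as JSON in quotes. step_arm: Moves the arm, as the interface text tells. Its arguments: {"type":"object","properties":{"slide":{"type":"array","items":{"type":"array","items":{"type":"number"}}},"delta_rot":{"type":"array","items":{"type":"array","items":{"type":"number"}}},"claw":{"type":"array","items":{"type":"number"}}},"required":["slide","delta_rot","claw"]}

```bash
mkdir -p pics; ls; cat > h.py <<'E'
import numpy as np, cv2
from cell import env
def save(c,n): cv2.imwrite(f'pics/{n}.png',c['img'][:,:,::-1])
def T_of(c,o=None):
    if 'T' in c: return np.array(c['T'])
    W=np.eye(4);W[:3,:3]=o['tcp_rot'];W[:3,3]=o['tcp_pos'];return W@np.array(c['T_tool_cam'])
def cloud(c,T):
    z=c['range_z'];K=np.array(c['intrinsics']);v,u=np.mgrid[:480,:640]
    P=np.stack([(u-K[0,2])/K[0,0]*z,-(v-K[1,2])/K[1,1]*z,-z],-1)
    P=P@T[:3,:3].T+T[:3,3];P[z==0]=np.nan;return P
E
python3 - <<'E'
from h import *
o=env.get_obs();print(o)
for n in ['scene','top','wrist']:
    c=env.capture(n);save(c,n+'0');print(n,[k for k in c],c['intrinsics'])
    for k in ['clamp','plug_grip','handle_grip','pointer','tab_mark','jaw']:
        r=env.recognise(c,k);print(k,[(np.round(x['location'],4),round(x['score'],2)) for x in r[:2]])
E
```

```text
pics
{'t': 0.0, 'qpos': array([ 6.39373092e+01,  5.04015935e+00,  7.86265725e+01, -2.77880818e-04,
        9.64626207e+01, -5.90865684e+00]), 'qvel': array([ 0.09222928,  0.03071377,  0.01177793, -0.05050629, -0.108886  ,
       -0.09137777]), 'effort': array([ 7.40014821e-04, -3.51868808e+01, -3.13273036e+01, -3.39076973e-05,
        1.08749833e-02, -3.98739405e-05]), 'tcp_pos': array([0.18929529, 0.51585931, 0.23011292]), 'tcp_rot': array([[-9.87568827e-04,  3.44544572e-01,  9.38769441e-01],
       [-2.03017442e-03,  9.38767273e-01, -3.44545912e-01],
       [-9.99997452e-01, -2.24612851e-03, -2.27611717e-04]]), 'ft_force': array([0.04671144, 0.45609969, 0.00885977]), 'ft_torque': array([-0.02204605, -0.00690642, -0.04794026]), 'gripper_width': 0.9979552901990392}
scene ['img', 'range_z', 'intrinsics', 'T', 'shot'] [[434.70009201   0.         321.21775262]
 [  0.         434.70009201 242.25841643]
 [  0.           0.           1.        ]]
clamp [(array([ 0.5182, -0.1017,  0.0219]), 0.96)]
plug_grip [(array([ 0.544 , -0.0254,  0.094 ]), 0.84)]
handle_grip [(array([ 0.5694, -0.1133, 
[... 228 characters left out ...]
0.         486.94347286 235.60990987]
 [  0.           0.           1.        ]]
clamp [(array([ 0.5243, -0.113 ,  0.021 ]), 0.98), (array([ 0.5512, -0.0359,  0.0901]), 0.17)]
plug_grip [(array([ 0.5431, -0.0351,  0.0905]), 0.39)]
handle_grip [(array([ 0.5693, -0.1207,  0.0527]), 0.77)]
pointer [(array([ 0.5723, -0.1177,  0.0521]), 0.82), (array([ 0.4663, -0.2807,  0.039 ]), 0.43)]
tab_mark []
jaw [(array([ 0.5687, -0.1213,  0.0518]), 0.91)]
wrist ['img', 'range_z', 'intrinsics', 'T_tool_cam', 'shot'] [[432.06890384   0.         313.91363008]
 [  0.         432.06890384 243.71304059]
 [  0.           0.           1.        ]]
clamp []
plug_grip []
handle_grip []
pointer []
tab_mark []
jaw []
```

View pics/scene0.png

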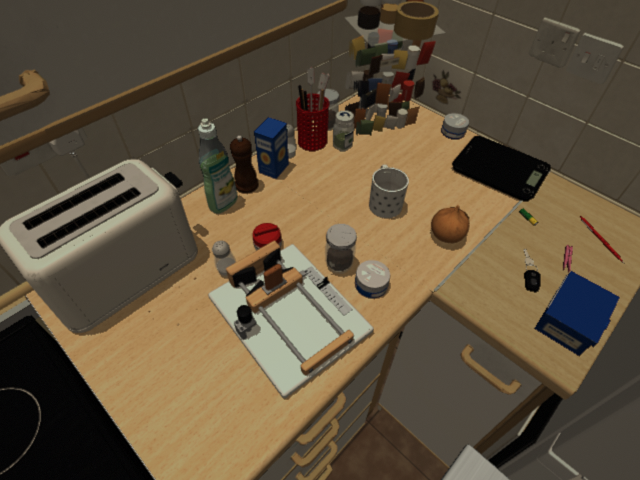

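View pics/top0.png

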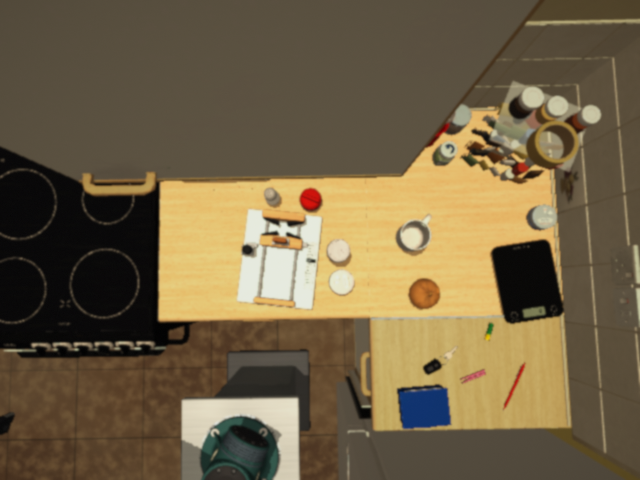

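```bash
cat >> h.py <<'E'
def clampfit(P,img):
    # white board pixels at z~0.022
    z=P[...,2];g=img.astype(int)
    m=(abs(z-.022)<.008)&(g.min(-1)>150)&((g.max(-1)-g.min(-1))<45)&(abs(P[...,0]-.52)<.2)&(abs(P[...,1]+.11)<.2)
    m=m.astype(np.uint8);n,l,s,_=cv2.connectedComponentsWithStats(m);i=1+np.argmax(s[1:,4])
    q=P[l==i][:,:2];r=cv2.minAreaRect((q*1000).astype(np.float32));return r,s[i,4],np.median(P[l==i][:,2])
E
python3 - <<'E'
from h import *
for n in ['scene','top']:
    c=env.capture(n);P=cloud(c,T_of(c));print(n,clampfit(P,c['img']))
    # wall/cabinet
    if n=='top':
        for v,u in [(100,200),(160,250),(185,115),(170,300)]: print(P[v,u])
    r=env.trace(c,'clamp')[0]['region']; q=P[r];q=q[q[:,2]<.04];rr=cv2.minAreaRect((q[:,:2]*1000).astype(np.float32));print(rr,np.nanmedian(q[:,2]))
    m=np.isfinite(P[...,0])&(abs(P[...,0]-.55)<.25)&(abs(P[...,1]-.15)<.25)&(P[...,2]>.05);print('tall',P[m].min(0),P[m].max(0))
    for k in ['plug_grip','handle_grip','jaw','tab_mark']:
        for t in env.trace(c,k)[:1]:
            q=P[t['region']];print(k,t['score'],len(q),np.nanmin(q,0),np.nanmax(q,0),np.nanmedian(q,0))
E
```

```text
scene (((490.5603332519531, -113.33964538574219), (78.17455291748047, 128.31861877441406), 82.73405456542969), np.int32(2434), np.float64(0.021549159613219127))
((533.3921508789062, -115.00642395019531), (209.5049285888672, 275.7908630371094), 82.69198608398438) 0.02168058404029738
tall [ 0.40557215 -0.09998417  0.05000238] [0.79998906 0.19952949 0.59195915]
plug_grip 0.65 266 [ 0.53520258 -0.04397382  0.01763265] [ 0.55985439 -0.0198861   0.09496794] [ 0.54363663 -0.02982928  0.08930329]
handle_grip 0.8 1456 [ 0.54917178 -0.2010384   0.01952167] [ 0.60673237 -0.06142727  0.10878053] [ 0.56546382 -0.11316535  0.05142295]
jaw 0.92 1495 [ 0.54808661 -0.19233665  0.01952167] [ 0.6134063  -0.06142727  0.10878053] [ 0.56550123 -0.11328946  0.0514049 ]
tab_mark 0.65 72 [ 0.51328222 -0.21201483  0.0218419 ] [ 0.52806266 -0.18812658  0.04253013] [ 0.51734855 -0.201188    0.02946862]
top (((520.708740234375, -190.64553833007812), (55.74618148803711, 255.54237365722656), 82.69829559326172), np.int32(1663), np.float64(0.02225988054024408))
[ 0.65640612 -0.08919181  0.85291917]
[ 0.657282   -0.10998811  0.59374614]
[0.63488242 0.13584631 0.52641375]
[ 0.65700579 -0.18889433  0.52022618]
((531.2915649414062, -114.73307037353516), (212.3109130859375, 266.8190612792969), 82.91021728515625) 0.022166785358018748
tall [ 0.40913554 -0.09999816  0.05003913] [0.71916974 0.2293623  1.04443292]
handle_grip 0.65 693 [ 0.55366468 -0.19315222  0.01666045] [ 0.60317648 -0.03106714  0.11338962] [ 0.57318892 -0.12341546  0.05155008]
jaw 0.84 644 [ 0.55382327 -0.19865764  0.01580882] [ 0.60317648 -0.03106714  0.11338962] [ 0.57321466 -0.12400964  0.05187524]
```

```bash
python3 - <<'E'
from h import *
c=env.capture('wrist');print(np.round(c['T_tool_cam'],3))
c=env.capture('scene');P=cloud(c,T_of(c))
for z0,z1 in [(.05,.1),(.1,.15),(.15,.2),(.2,.3),(.3,.6)]:
    m=(P[...,2]>z0)&(P[...,2]<z1)&(P[...,0]<.8)&(P[...,0]>.2)&(P[...,1]<.5)&(P[...,1]>-.3)
    q=P[m]; 
    if len(q): print(z0,len(q),np.percentile(q,[1,99],axis=0).round(3).tolist())
for n in ['coffee_jar','salve_tin','salt_shaker','kitchen_timer']:
    print(n,[(np.round(x['location'],3),round(x['score'],2)) for x in env.recognise(c,n)[:1]])
E
```

```text
[[-0.001  0.317 -0.948 -0.142]
 [ 1.     0.    -0.001  0.001]
 [ 0.    -0.948 -0.317 -0.081]
 [ 0.     0.     0.     1.   ]]
0.05 6282 [[0.512, -0.286, 0.05], [0.78, 0.193, 0.1]]
0.1 3655 [[0.522, -0.29, 0.1], [0.785, 0.195, 0.149]]
0.15 5946 [[0.764, -0.075, 0.151], [0.799, 0.193, 0.199]]
0.2 14 [[0.791, -0.049, 0.2], [0.8, 0.159, 0.201]]
0.3 29382 [[0.616, -0.279, 0.46], [0.657, 0.12, 0.584]]
coffee_jar [(array([ 0.532, -0.26 ,  0.089]), 0.91)]
salve_tin [(array([ 0.455, -0.271,  0.039]), 0.78)]
salt_shaker [(array([ 0.689, -0.09 ,  0.064]), 0.87)]
kitchen_timer [(array([ 0.686, -0.198,  0.045]), 0.84)]
```

```bash
python3 - <<'E'
from h import *
c=env.capture('scene');P=cloud(c,T_of(c))
for v,u in [(200,100),(240,100),(250,180),(190,150),(170,165),(300,120),(230,10),(460,60)]: print(v,u,P[v,u].round(3))
E
```

```text
200 100 [0.842 0.034 0.199]
240 100 [0.771 0.077 0.186]
250 180 [ 0.763 -0.04   0.061]
190 150 [ 0.802 -0.042  0.199]
170 165 [ 0.952 -0.138  0.092]
300 120 [0.762 0.101 0.035]
230 10 [0.882 0.172 0.198]
460 60 [0.591 0.313 0.004]
```

```bash
cat >> h.py <<'E'
from scipy.spatial.transform import Rotation as Ro
def go(tgt,yaw=-7.3):
    o=env.get_obs();R=np.array(o['tcp_rot']);y=np.deg2rad(yaw)
    yy=np.array([np.cos(y),np.sin(y),0]);x=np.array([0,0,-1.]);Rt=np.stack([x,yy,np.cross(x,yy)],1)
    d=R.T@(np.array(tgt)-o['tcp_pos'])/0.1
    r=Ro.from_matrix(R.T@Rt).as_rotvec()/np.pi
    print('t',o['t'].__round__(2),'tcp',o['tcp_pos'].round(4),'slide',d.round(3),'rot',r.round(4),'F',o['ft_force'].round(1),'gw',round(o['gripper_width'],3))
E
python3 -c "
from h import *
go([.5,-.07,.24])"
```

```text
t 2.0 tcp [0.1895 0.5163 0.2313] slide [-0.087 -4.435  4.935] rot [ 0.4286  0.     -0.    ] F [-0.6 -0.2 -0.1] gw 1.003
```

>>> step_arm --slide '[[0,-0.2,0.2],[0,-0.4,0.4],[0,-0.6,0.6],[0,-0.8,0.8],[0,-0.9,1],[0,-0.9,1],[0,-0.9,1],[0,-0.9,1]]' --delta_rot '[[0.055,0,0],[0.11,0,0],[0.165,0,0],[0.22,0,0],[0.275,0,0],[0.33,0,0],[0.385,0,0],[0.4286,0,0]]' --claw '[1,1,1,1,1,1,1,1]'

```text
t: 3.0
tcp_pos: [0.2525, 0.3973, 0.2315]
tcp_rot: [[0.0, 0.991, -0.132], [0.0, -0.132, -0.991], [-1.0, 0.0, -0.0]]
ft_force: [-0.0, -0.3, -0.5]
gripper_width: 1.0
```

```bash
python3 -c "
from h import *
go([.5,-.07,.24])"
```

```text
t 3.0 tcp [0.2525 0.3973 0.2315] slide [-0.086  3.071  4.305] rot [-0.0016 -0.0001 -0.0001] F [-0.  -0.3 -0.5] gw 1.0
```

>>> step_arm --slide '[[0,0.35,0.5],[0,0.7,1.0],[0,0.7,1.0]]' --delta_rot '[[0,0,0],[0,0,0],[0,0,0]]' --claw '[1,1,1]'

```text
t: 3.38
tcp_pos: [0.3103, 0.2861, 0.2317]
tcp_rot: [[0.001, 0.99, -0.139], [-0.0, -0.139, -0.99], [-1.0, 0.001, -0.0]]
ft_force: [-0.2, 0.3, 0.3]
gripper_width: 1.001
```

>>> step_arm --slide '[[0,0.35,0.5],[0,0.7,1.0],[0,0.7,1.0]]' --delta_rot '[[0,0,0],[0,0,0],[0,0,0]]' --claw '[1,1,1]'

```text
t: 3.75
tcp_pos: [0.3671, 0.1749, 0.2319]
tcp_rot: [[0.002, 0.989, -0.146], [-0.0, -0.146, -0.989], [-1.0, 0.002, 0.0]]
ft_force: [-1.2, 0.0, -0.1]
gripper_width: 0.997
```

>>> step_arm --slide '[[0,0.35,0.5],[0,0.7,1.0],[0,0.7,1.0]]' --delta_rot '[[0,0,0],[0,0,0],[0,0,0]]' --claw '[1,1,1]'

```text
t: 4.12
tcp_pos: [0.4228, 0.0643, 0.2317]
tcp_rot: [[0.001, 0.989, -0.151], [-0.0, -0.151, -0.989], [-1.0, 0.001, 0.0]]
ft_force: [-0.2, 0.8, 0.3]
gripper_width: 0.996
```

>>> step_arm --slide '[[0,0.35,0.5],[0,0.7,1.0],[0,0.7,1.0]]' --delta_rot '[[0,0,0],[0,0,0],[0,0,0]]' --claw '[1,1,1]'

```text
t: 4.5
tcp_pos: [0.4781, -0.0454, 0.2311]
tcp_rot: [[0.0, 0.988, -0.153], [0.0, -0.153, -0.988], [-1.0, -0.0, -0.0]]
ft_force: [0.1, 0.8, 1.1]
gripper_width: 0.998
```

```bash
python3 - <<'E'
from h import *
go([.5,-.07,.24])
o=env.get_obs();c=env.capture('wrist');save(c,'w1');T=T_of(c,o);P=cloud(c,T);np.savez('w1',P=P,img=c['img'],T=T,K=c['intrinsics'])
print(clampfit(P,c['img']))
for k in ['plug_grip','handle_grip','tab_mark','pointer']:
    print(k,[(np.round(x['location'],4),round(x['score'],2)) for x in env.recognise(c,k)[:2]])
E
```

```text
t 4.5 tcp [ 0.4781 -0.0454  0.2311] slide [-0.089  0.254  0.21 ] rot [-0.0083 -0.0001 -0.    ] F [0.1 0.8 1.1] gw 0.998
(((489.4765625, -32.33542251586914), (59.40666580200195, 157.1243438720703), 82.5212173461914), np.int32(10381), np.float64(0.02077961463969863))
plug_grip [(array([ 0.5443, -0.0322,  0.0913]), 0.82)]
handle_grip [(array([ 0.5644, -0.1023,  0.055 ]), 0.72)]
tab_mark [(array([ 0.5211, -0.1992,  0.0294]), 0.66)]
pointer [(array([ 0.5669, -0.1023,  0.0514]), 0.74)]
```

View pics/w1.png

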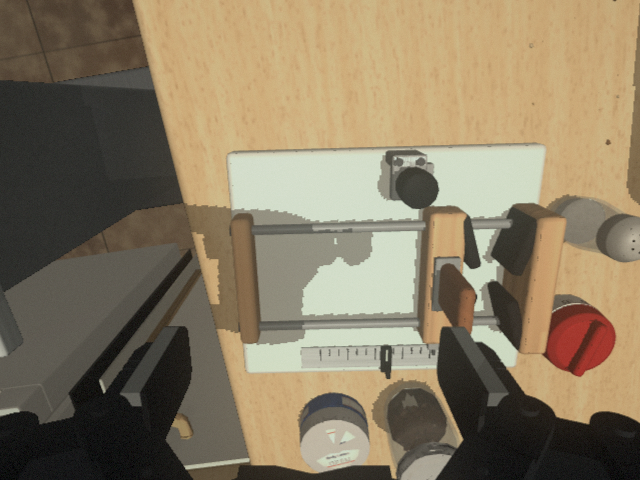

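```bash
python3 - <<'E'
from h import *
d=np.load('w1.npz');im=d['img']
a=cv2.resize(im[330:385,350:470],None,fx=6.6,fy=6.6,interpolation=cv2.INTER_CUBIC)
cv2.imwrite('pics/z1.png',a[:,:,::-1]); print(a.shape)
P=d['P']
K=d['K'];T=d['T']
def at(u,v,z):
    r=T[:3,:3]@np.array([(u-K[0,2])/K[0,0],-(v-K[1,2])/K[1,1],-1]);return T[:3,3]+r*(z-T[2,3])/r[2]
for u,v,z in [(229,152,.022),(545,145,.022),(247,372,.022)]: print(at(u,v,z).round(4))
# knob top: points z>.085 near plug
q=P[(P[...,2]>.086)&(P[...,2]<.1)&(abs(P[...,0]-.545)<.03)&(abs(P[...,1]+.032)<.03)];print('knob',len(q),cv2.minEnclosingCircle((q[:,:2]*1000).astype(np.float32)),np.median(q[:,2]))
q=P[(P[...,2]>.1)&(P[...,2]<.115)&(abs(P[...,0]-.57)<.04)&(abs(P[...,1]+.12)<.04)];print('handle',len(q),cv2.minAreaRect((q[:,:2]*1000).astype(np.float32)),np.median(q[:,2]))
for z0,z1,x0 in [(.045,.055,.565),(.066,.076,.63),(.043,.05,.41)]:
  q=P[(P[...,2]>z0)&(P[...,2]<z1)&(abs(P[...,0]-x0)<.04)&(abs(P[...,1]+.11)<.1)];print(z0,len(q),cv2.minAreaRect((q[:,:2]*1000).astype(np.float32)))
E
```

```text
(363, 792, 3)
[0.4184 0.0076 0.022 ]
[ 0.6678 -0.0255  0.022 ]
[ 0.3913 -0.1962  0.022 ]
knob 1146 ((551.8857421875, -30.815876007080078), 12.875250816345215) 0.09077389629316954
handle 704 ((574.0599365234375, -116.82574462890625), (35.683528900146484, 12.44888687133789), 82.60276794433594) 0.10461022872924627
0.045 4307 ((572.5716552734375, -90.19923400878906), (58.4703254699707, 165.81141662597656), 6.677420616149902)
0.066 4545 ((636.403076171875, -125.6015625), (114.82556915283203, 35.66643142700195), 83.25460052490234)
0.043 2327 ((412.5792541503906, -97.18600463867188), (111.03334045410156, 16.00304412841797), 82.76653289794922)
```

View pics/z1.png

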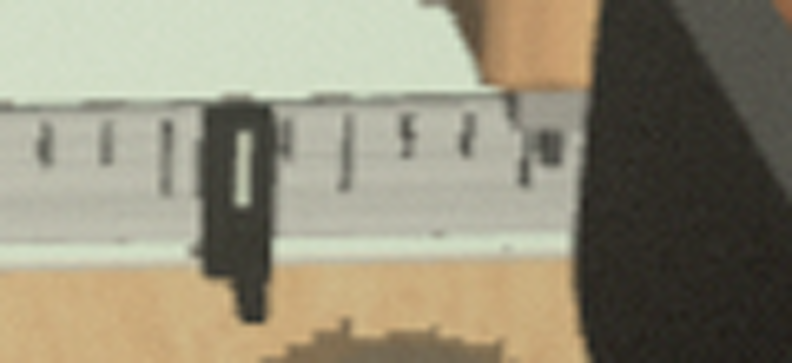

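```bash
python3 -c "
from h import *
go([.552,-.031,.20],-7.4)"
```

```text
t 4.75 tcp [ 0.4767 -0.0428  0.2321] slide [ 0.322  0.727 -0.228] rot [-0.006  -0.0001 -0.0005] F [0.2 0.7 0. ] gw 1.0
```

>>> step_arm --slide '[[0.1,0.4,-0.12],[0.32,0.73,-0.23],[0.32,0.73,-0.23],[0.32,0.73,-0.23]]' --delta_rot '[[-0.006,0,0],[-0.006,0,0],[-0.006,0,0],[-0.006,0,0]]' --claw '[0.65,0.65,0.65,0.65]'

```text
t: 5.25
tcp_pos: [0.5518, -0.0296, 0.2006]
tcp_rot: [[0.001, 0.992, -0.127], [0.0, -0.127, -0.992], [-1.0, 0.001, -0.0]]
ft_force: [0.4, 0.9, 0.4]
gripper_width: 0.65
```

```bash
python3 - <<'E'
from h import *
go([.552,-.031,.20],-7.4)
o=env.get_obs();c=env.capture('wrist');save(c,'w2');T=T_of(c,o);P=cloud(c,T);np.savez('w2',P=P,img=c['img'],T=T,K=c['intrinsics'])
q=P[(P[...,2]>.086)&(P[...,2]<.1)&(abs(P[...,0]-.55)<.025)&(abs(P[...,1]+.032)<.025)];print('knob',len(q),cv2.minEnclosingCircle((q[:,:2]*1000).astype(np.float32)),np.median(q[:,2]))
q=P[(P[...,2]>.1)&(P[...,2]<.115)&(abs(P[...,0]-.57)<.04)&(abs(P[...,1]+.12)<.04)];print('handle',len(q),cv2.minAreaRect((q[:,:2]*1000).astype(np.float32)),np.median(q[:,2]))
E
```

```text
t 5.25 tcp [ 0.5518 -0.0296  0.2006] slide [0.006 0.003 0.013] rot [ 0.0006 -0.0002 -0.0004] F [0.4 0.9 0.4] gw 0.65
knob 1272 ((552.062744140625, -30.591659545898438), 12.891205787658691) 0.09075135308468774
handle 888 ((574.2193603515625, -117.08755493164062), (36.63454055786133, 12.11621379852295), 83.07571411132812) 0.10461267667098462
```

View pics/w2.png

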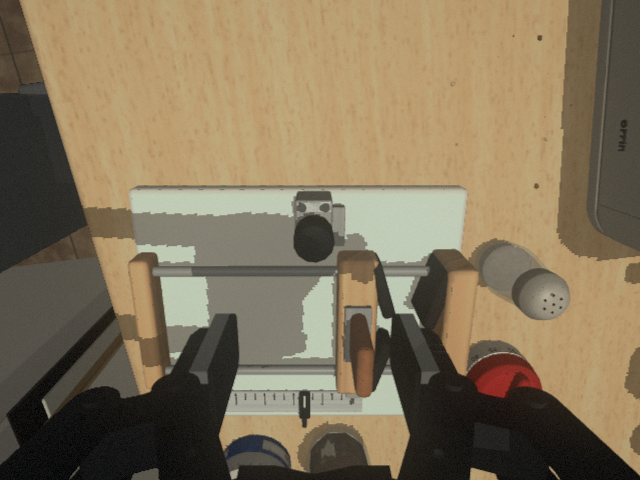

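```bash
python3 - <<'E'
from h import *
d=np.load('w2.npz');im=d['img']
a=cv2.resize(im[375:435,280:380],None,fx=8,fy=8,interpolation=cv2.INTER_CUBIC)
cv2.imwrite('pics/z2.png',a[:,:,::-1])
z=d['P'][...,2]*1000
print(z[380:420:2,298:312:2].round(0).astype(int)); print(z[380:416:2,335:366:2].round(0).astype(int))
E
```

```text
[[                  21                   20                   20
                    21                   21                   21
                    21]
 [                  21                   21                   20
                    20                   21                   20
                    21]
 [                  20                   20                   21
                    20                   20                   21
                    21]
 [                  20                   20                   20
                    20                   21                   21
                    21]
 [                  21                   21                   21
                    20                   21                   21
                    22]
 [                  21                   20                   20
                    22                   20                   20
                    20]
 [                  22                   25                   25
                    25                   26                   25
                    23]
 [                  25
[... 2547 characters left out ...]
 36  36  35  36  36 104 105 104 104]
 [ 22  22  23  23  22  22  22  23  34  35  22  22  23  22  20  20]
 [ 23  23  22  21  23  21  23  22  35  34  21  22  22  21  20  21]
 [ 22  23  22  23  22  22  21  22  35  34  22  22  23  22  22  20]
 [ 23  23  22  21  22  22  23  22  22  21  22  21  22  23  21  22]
 [ 23  21  23  22  22  22  23  21  22  21  22  22  21  22  19  20]
 [ 24  23  22  22  23  22  22  23  22  24  22  22  22  22  21  21]
 [ 22  22  23  22  23  22  23  22  21  22  22  22  22  23  22  22]
 [ 21  22  20  21  20  20  20  21  21  21  20  21  21  21  22  20]
 [ 19  20  20  20  20  19  20  18  20  20  20  19  20  20  19  21]]<stdin>:6: RuntimeWarning: invalid value encountered in cast
```

View pics/z2.png

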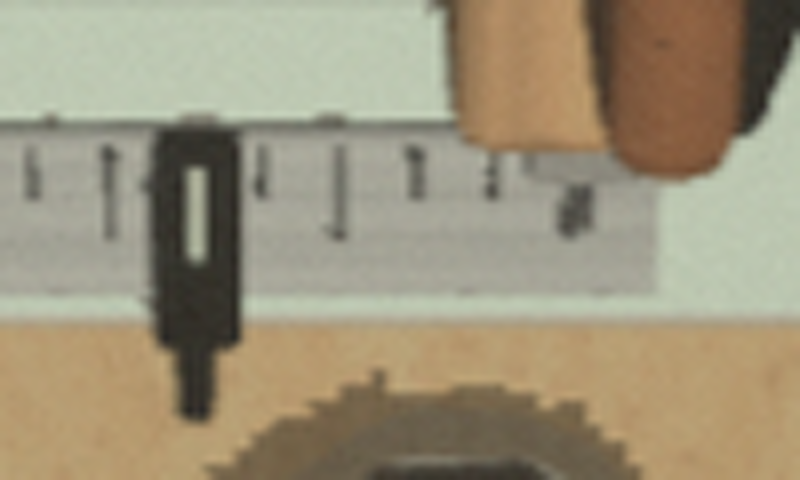

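```bash
python3 - <<'E'
from h import *
d=np.load('w2.npz');K=d['K'];T=d['T'];P=d['P']
def at(u,v,z):
    r=T[:3,:3]@np.array([(u-K[0,2])/K[0,0],-(v-K[1,2])/K[1,1],-1]);return T[:3,3]+r*(z-T[2,3])/r[2]
y=np.deg2rad(-7.4);R=np.array([[np.cos(y),np.sin(y)],[-np.sin(y),np.cos(y)]]);o=np.array([.5295,-.1115])
def cl(p): return (R@(p[:2]-o)*1000).round(1)
print('tab',cl(at(304.5,402,.028)),'ptr',cl(at(352.1,403,.034)))
m=(P[...,2]>.031)&(P[...,2]<.04);m[:398]=0;m[:,:340]=0;m[404:]=0;m[:,362:]=0
print('ptr cloud',len(P[m]),cl(P[m].mean(0)),P[m].mean(0), [cl(p) for p in P[398:404,352]])
m=(P[...,2]>.025)&(P[...,2]<.031);m[:394]=0;m[410:]=0;m[:,:298]=0;m[:,312:]=0
q=(R@(P[m][:,:2]-o).T).T*1000;print('tab',q.min(0),q.max(0),q.mean(0))
m=(P[...,2]>.102)&(P[...,2]<.11)&(abs(P[...,0]-.575)<.03)&(abs(P[...,1]+.118)<.03);q=(R@(P[m][:,:2]-o).T).T*1000;print('handle',np.percentile(q,[2,98],axis=0))
m=(P[...,2]>.046)&(P[...,2]<.055);q=(R@(P[m][:,:2]-o).T).T*1000;q=q[(abs(q[:,0]-45)<25)&(abs(q[:,1])<70)];print('carr',np.percentile(q,[1,99],axis=0))
E
```

```text
tab [  4.7 -83.3] ptr [ 45.6 -79.5]
ptr cloud 18 [ 45.4 -76.3] [ 0.56464534 -0.19303432  0.0348321 ] [array([ 45.2, -73.3]), array([ 45.3, -74.8]), array([ 45.4, -76.3]), array([ 45.3, -76.7]), array([ 45.4, -77.6]), array([ 45.4, -78.7])]
tab [ -1.02374061 -91.47135272] [  8.63754026 -74.28135748] [  4.0647377  -82.63494375]
handle [[ 39.86821949 -16.95355792]
 [ 50.07850999  16.67295106]]
carr [[ 30.30406946 -54.88849822]
 [ 69.17363703  56.51023236]]
```

>>> step_arm --slide '[[0.4,0,0],[0.8,0,0],[0.8,0,0]]' --delta_rot '[[0,0,0],[0,0,0],[0,0,0]]' --claw '[0.65,0.65,0.65]'

```text
t: 5.68
tcp_pos: [0.5493, -0.0296, 0.1189]
tcp_rot: [[-0.003, 0.992, -0.128], [0.001, -0.128, -0.992], [-1.0, -0.004, -0.001]]
ft_force: [-0.0, -1.5, 0.6]
gripper_width: 0.645
```

```bash
python3 -c "
from h import *
go([.5523,-.0305,.062],-7.4)"
```

```text
t 5.67 tcp [ 0.5493 -0.0296  0.1189] slide [0.569 0.033 0.006] rot [ 0.0004 -0.0002  0.0011] F [-0.  -1.5  0.6] gw 0.645
```

>>> step_arm --slide '[[0.2,0.03,0],[0.4,0.03,0.01],[0.57,0.03,0.01],[0.57,0.03,0.01],[0.57,0.03,0.01]]' --delta_rot '[[0,0,0.001],[0,0,0.001],[0,0,0.001],[0,0,0.001],[0,0,0.001]]' --claw '[0.65,0.65,0.65,0.65,0.65]'

```text
t: 6.3
tcp_pos: [0.5527, -0.031, 0.0633]
tcp_rot: [[0.002, 0.992, -0.128], [0.0, -0.128, -0.992], [-1.0, 0.002, -0.001]]
ft_force: [-0.7, -0.0, 0.5]
gripper_width: 0.652
```

```bash
python3 - <<'E'
from h import *
go([.5523,-.0305,.062],-7.4)
c=env.capture('wrist');save(c,'w3')
E
```

```text
t 6.3 tcp [ 0.5527 -0.031   0.0633] slide [ 0.013 -0.005 -0.004] rot [ 0.0003 -0.0002 -0.0006] F [-0.7 -0.   0.5] gw 0.652
```

View pics/w3.png

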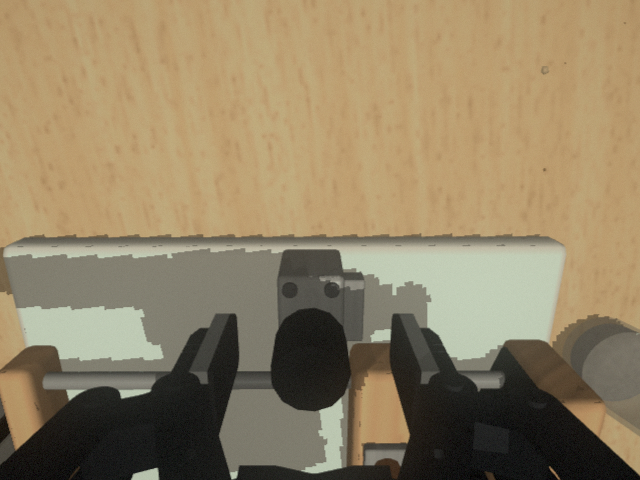

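The knob (311,360) stands midway between the pads (about 225 and 405). I'll close on it.

>>> step_arm --slide '[[0,0,0],[0,0,0],[0,0,0],[0,0,0],[0,0,0],[0,0,0]]' --delta_rot '[[0,0,0],[0,0,0],[0,0,0],[0,0,0],[0,0,0],[0,0,0]]' --claw '[0,0,0,0,0,0]'

```text
t: 7.1
tcp_pos: [0.5518, -0.0309, 0.064]
tcp_rot: [[-0.0, 0.992, -0.128], [0.0, -0.128, -0.992], [-1.0, -0.0, -0.0]]
ft_force: [-5.8, 0.3, 5.1]
gripper_width: 0.288
```

>>> step_arm --slide '[[-0.05,0,0],[-0.1,0,0],[-0.15,0,0],[-0.2,0,0],[-0.22,0,0],[-0.22,0,0]]' --delta_rot '[[0,0,0],[0,0,0],[0,0,0],[0,0,0],[0,0,0],[0,0,0]]' --claw '[0,0,0,0,0,0]'

```text
t: 7.85
tcp_pos: [0.5517, -0.0309, 0.0864]
tcp_rot: [[-0.0, 0.992, -0.128], [0.0, -0.128, -0.992], [-1.0, -0.0, -0.0]]
ft_force: [-1.5, 0.0, -2.7]
gripper_width: 0.282
```

>>> step_arm --slide '[[-0.01,0,0],[-0.02,0,0],[-0.03,0,0],[-0.04,0,0],[-0.04,0,0]]' --delta_rot '[[0,0,0],[0,0,0],[0,0,0],[0,0,0],[0,0,0]]' --claw '[0,0,0,0,0]'

```text
t: 8.48
tcp_pos: [0.5515, -0.0309, 0.089]
tcp_rot: [[-0.001, 0.992, -0.128], [0.001, -0.128, -0.992], [-1.0, -0.001, -0.0]]
ft_force: [4.1, -0.8, -14.3]
gripper_width: 0.286
```

>>> step_arm --slide '[[-0.015,0,0],[-0.03,0,0],[-0.03,0,0]]' --delta_rot '[[0,0,0],[0,0,0],[0,0,0]]' --claw '[0,0,0]'

```text
t: 8.85
tcp_pos: [0.5514, -0.0308, 0.0891]
tcp_rot: [[-0.002, 0.992, -0.128], [0.001, -0.128, -0.992], [-1.0, -0.003, -0.001]]
ft_force: [7.6, -1.1, -22.8]
gripper_width: 0.281
```

>>> step_arm --slide '[[0,0,0],[0,0,0],[0,0,0],[0,0,0]]' --delta_rot '[[0,0,0],[0,0,0],[0,0,0],[0,0,0]]' --claw '[0.65,0.65,0.65,0.65]'

```text
t: 9.35
tcp_pos: [0.552, -0.0309, 0.0905]
tcp_rot: [[-0.0, 0.992, -0.128], [0.001, -0.128, -0.992], [-1.0, -0.0, -0.001]]
ft_force: [-0.3, -0.5, -0.1]
gripper_width: 0.651
```

>>> step_arm --slide '[[-0.4,0,0],[-0.8,0,0],[-0.9,0,0],[-0.9,0,0]]' --delta_rot '[[0,0,0],[0,0,0],[0,0,0],[0,0,0]]' --claw '[0.65,0.65,0.65,0.65]'

```text
t: 9.85
tcp_pos: [0.5522, -0.031, 0.1811]
tcp_rot: [[0.001, 0.992, -0.128], [0.0, -0.128, -0.992], [-1.0, 0.001, -0.001]]
ft_force: [0.1, 0.3, 0.7]
gripper_width: 0.65
```

```bash
python3 - <<'E'
from h import *
go([.574,-.117,.18],-7.4)
o=env.get_obs();c=env.capture('wrist');save(c,'w4');T=T_of(c,o);P=cloud(c,T)
q=P[(P[...,2]>.1)&(P[...,2]<.13)&(abs(P[...,0]-.55)<.02)&(abs(P[...,1]+.032)<.02)];print('knob',len(q),cv2.minEnclosingCircle((q[:,:2]*1000).astype(np.float32)),np.median(q[:,2]))
q=P[(P[...,2]>.1)&(P[...,2]<.115)&(abs(P[...,0]-.57)<.04)&(abs(P[...,1]+.12)<.04)];print('handle',len(q),cv2.minAreaRect((q[:,:2]*1000).astype(np.float32)),np.median(q[:,2]))
E
```

```text
t 9.85 tcp [ 0.5522 -0.031   0.1811] slide [0.011 0.326 0.825] rot [ 0.0003 -0.0002 -0.0003] F [0.1 0.3 0.7] gw 0.65
knob 2016 ((552.2015380859375, -30.48392677307129), 12.922550201416016) 0.11433218129834392
handle 1013 ((574.1211547851562, -117.50680541992188), (36.89772415161133, 12.065467834472656), 82.50469970703125) 0.10458331468705445
```

View pics/w4.png

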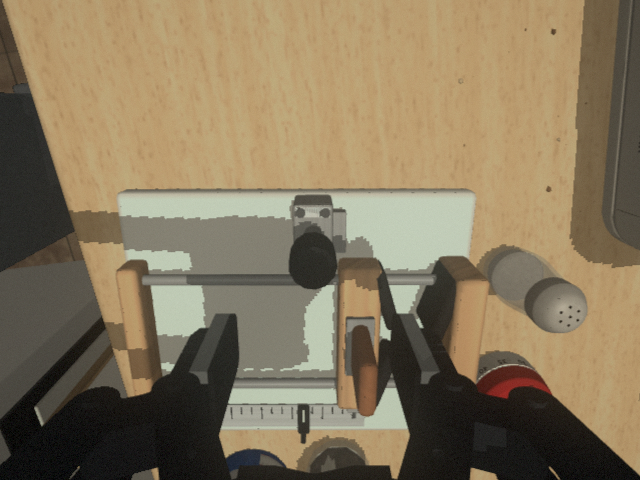

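>>> step_arm --slide '[[0,0.15,0.4],[0,0.33,0.82],[0,0.33,0.82],[0.4,0.33,0.82],[0.4,0.33,0.82]]' --delta_rot '[[0,0,0],[0,0,0],[0,0,0],[0,0,0],[0,0,0]]' --claw '[0.44,0.44,0.44,0.44,0.44]'

```text
t: 10.52
tcp_pos: [0.5702, -0.1147, 0.1339]
tcp_rot: [[-0.013, 0.992, -0.127], [0.005, -0.127, -0.992], [-1.0, -0.013, -0.003]]
ft_force: [-0.4, 0.5, -0.6]
gripper_width: 0.445
```

```bash
python3 - <<'E'
from h import *
go([.5742,-.117,.069],-7.4)
c=env.capture('wrist');save(c,'w5')
E
```

```text
t 10.53 tcp [ 0.5702 -0.1147  0.1339] slide [0.649 0.051 0.02 ] rot [ 0.0005 -0.001   0.0043] F [-0.4  0.5 -0.6] gw 0.445
```

View pics/w5.png

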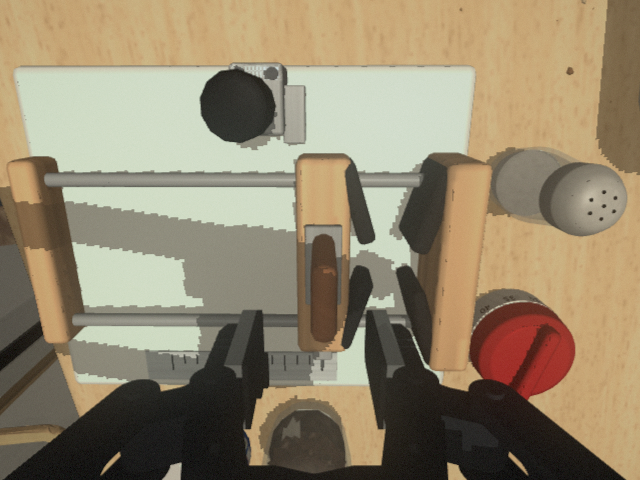

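>>> step_arm --slide '[[0,0.05,0.02],[0.15,0.05,0.02],[0.3,0.05,0.02],[0.3,0.05,0.02]]' --delta_rot '[[0,-0.001,0.004],[0,-0.001,0.004],[0,-0.001,0.004],[0,-0.001,0.004]]' --claw '[0.44,0.44,0.44,0.44]'

```text
t: 11.08
tcp_pos: [0.5747, -0.1171, 0.104]
tcp_rot: [[-0.001, 0.992, -0.127], [-0.0, -0.127, -0.992], [-1.0, -0.001, 0.0]]
ft_force: [-0.4, -1.1, -0.6]
gripper_width: 0.44
```

```bash
python3 - <<'E'
from h import *
go([.5742,-.117,.069],-7.4)
c=env.capture('wrist');save(c,'w6')
E
```

```text
t 11.07 tcp [ 0.5747 -0.1171  0.104 ] slide [ 0.35  -0.005 -0.   ] rot [0.0006 0.0001 0.0002] F [-0.4 -1.1 -0.6] gw 0.44
```

View pics/w6.png

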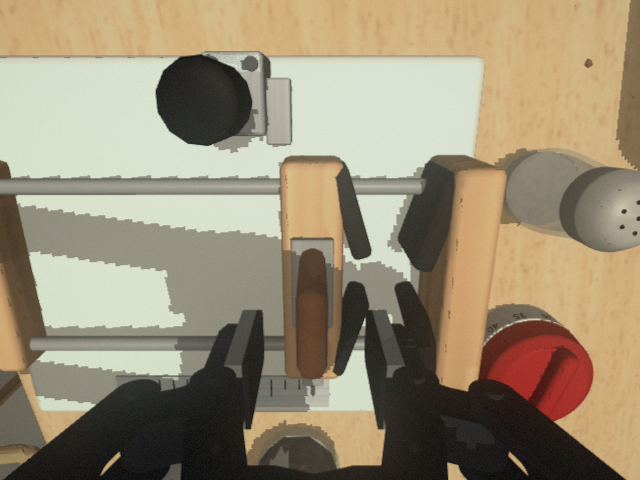

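>>> step_arm --slide '[[0.12,0,0],[0.24,0,0],[0.35,0,0],[0.35,0,0],[0.35,0,0]]' --delta_rot '[[0,0,0],[0,0,0],[0,0,0],[0,0,0],[0,0,0]]' --claw '[0.44,0.44,0.44,0.44,0.44]'

```text
t: 11.75
tcp_pos: [0.5756, -0.1174, 0.0703]
tcp_rot: [[0.002, 0.992, -0.127], [-0.001, -0.127, -0.992], [-1.0, 0.002, 0.001]]
ft_force: [1.0, -0.4, 0.6]
gripper_width: 0.44
```

>>> step_arm --slide '[[0,0,0],[0,0,0],[0,0,0],[0,0,0],[0,0,0],[0,0,0]]' --delta_rot '[[0,0,0],[0,0,0],[0,0,0],[0,0,0],[0,0,0],[0,0,0]]' --claw '[0,0,0,0,0,0]'

```text
t: 12.5
tcp_pos: [0.5738, -0.1173, 0.0711]
tcp_rot: [[-0.002, 0.992, -0.127], [-0.001, -0.127, -0.992], [-1.0, -0.002, 0.001]]
ft_force: [-7.9, 0.2, 4.1]
gripper_width: 0.132
```

```bash
python3 - <<'E'
from h import *
go([.5742,-.117,.069],-7.4)
o=env.get_obs();c=env.capture('wrist');save(c,'w7')
E
```

```text
t 12.5 tcp [ 0.5738 -0.1173  0.0711] slide [ 0.021  0.003 -0.003] rot [0.0006 0.0003 0.0007] F [-7.9  0.2  4.1] gw 0.132
```

View pics/w7.png

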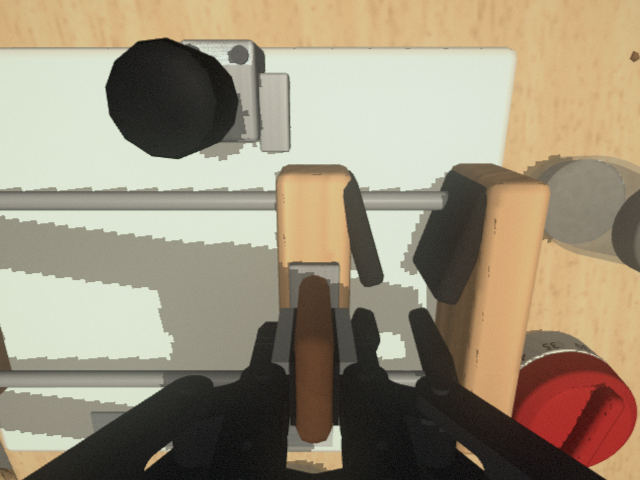

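>>> step_arm --slide '[[0,-0.04,0],[0,-0.08,0],[0,-0.13,0],[0,-0.18,0],[0,-0.23,0],[0,-0.28,0],[0,-0.33,0],[0,-0.36,0],[0,-0.38,0],[0,-0.38,0]]' --delta_rot '[[0,0,0],[0,0,0],[0,0,0],[0,0,0],[0,0,0],[0,0,0],[0,0,0],[0,0,0],[0,0,0],[0,0,0]]' --claw '[0,0,0,0,0,0,0,0,0,0]'

```text
t: 13.8
tcp_pos: [0.538, -0.1127, 0.0712]
tcp_rot: [[0.003, 0.992, -0.127], [-0.001, -0.127, -0.992], [-1.0, 0.003, 0.001]]
ft_force: [8.2, -1.2, -4.8]
gripper_width: 0.13
```

```bash
python3 - <<'E'
from h import *
go([.5742,-.117,.071],-7.4)
c=env.capture('scene');save(c,'s8');P=cloud(c,T_of(c));np.savez('s8',P=P,img=c['img'],T=T_of(c),K=c['intrinsics'])
a=cv2.resize(c['img'][220:340,200:360],None,fx=5,fy=5,interpolation=cv2.INTER_CUBIC);cv2.imwrite('pics/s8z.png',a[:,:,::-1])
c=env.capture('wrist');save(c,'w8')
E
```

```text
t 13.8 tcp [ 0.538  -0.1127  0.0712] slide [ 0.003  0.365 -0.004] rot [ 0.0006  0.0003 -0.0009] F [ 8.2 -1.2 -4.8] gw 0.13
```

View pics/s8z.png

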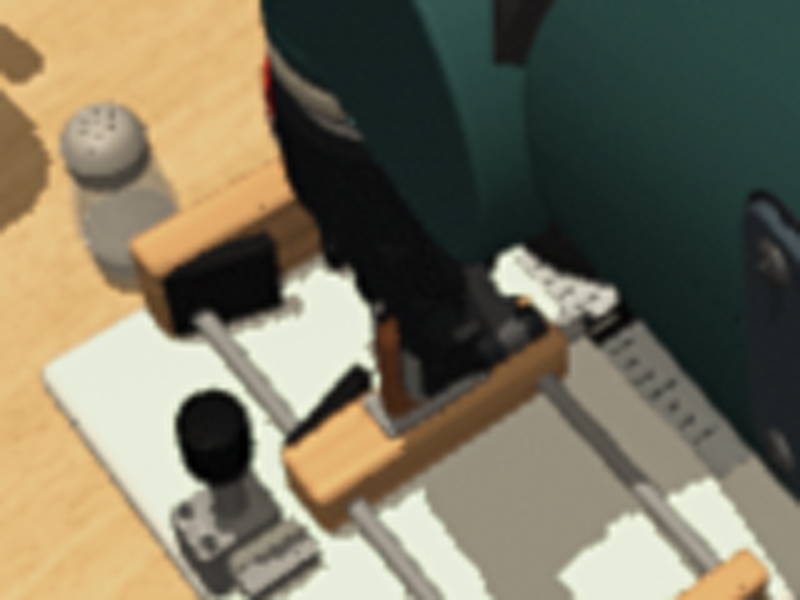

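View pics/w8.png

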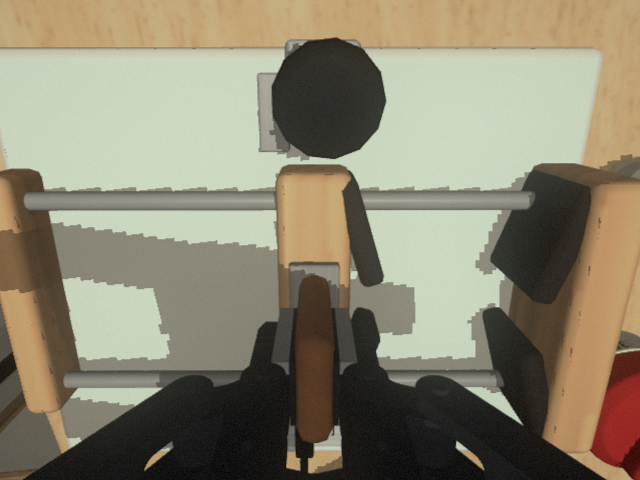

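>>> step_arm --slide '[[0,-0.02,0],[0,-0.045,0],[0,-0.055,0],[0,-0.055,0],[0,-0.055,0]]' --delta_rot '[[0,0,0],[0,0,0],[0,0,0],[0,0,0],[0,0,0]]' --claw '[0,0,0,0,0]'

```text
t: 14.52
tcp_pos: [0.5342, -0.1122, 0.0713]
tcp_rot: [[0.007, 0.992, -0.127], [-0.002, -0.127, -0.992], [-1.0, 0.007, 0.001]]
ft_force: [7.8, -1.5, -4.8]
gripper_width: 0.137
```

```bash
python3 - <<'E'
from h import *
go([.5742,-.117,.071],-7.4)
o=env.get_obs();c=env.capture('wrist');save(c,'w9');T=T_of(c,o);P=cloud(c,T);np.savez('w9',P=P,img=c['img'],T=T,K=c['intrinsics'])
a=cv2.resize(c['img'][400:480,240:380],None,fx=5.7,fy=5.7,interpolation=cv2.INTER_CUBIC);cv2.imwrite('pics/w9z.png',np.clip(a[:,:,::-1]*1.6,0,255).astype(np.uint8))
c=env.capture('scene')
a=cv2.resize(c['img'][260:310,285:345],None,fx=12,fy=12,interpolation=cv2.INTER_CUBIC);cv2.imwrite('pics/s9z.png',np.clip(a[:,:,::-1]*1.2,0,255).astype(np.uint8))
E
```

```text
t 14.53 tcp [ 0.5342 -0.1122  0.0713] slide [ 0.005  0.402 -0.003] rot [ 0.0006  0.0003 -0.0022] F [ 7.8 -1.5 -4.8] gw 0.137
```

View pics/w9z.png

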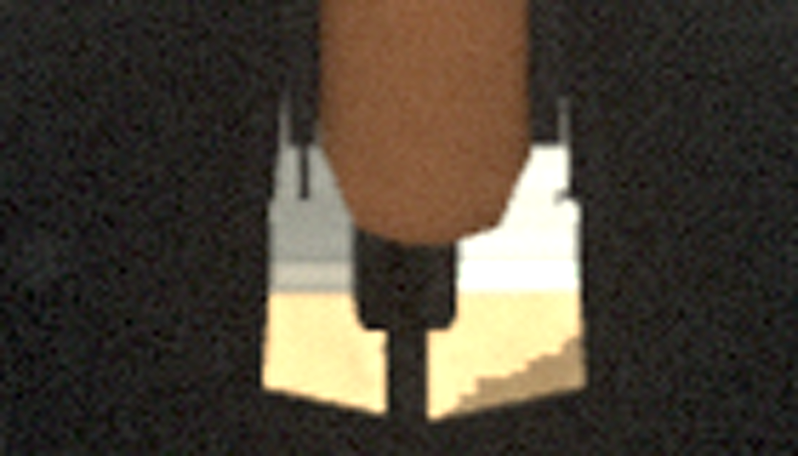

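View pics/s9z.png

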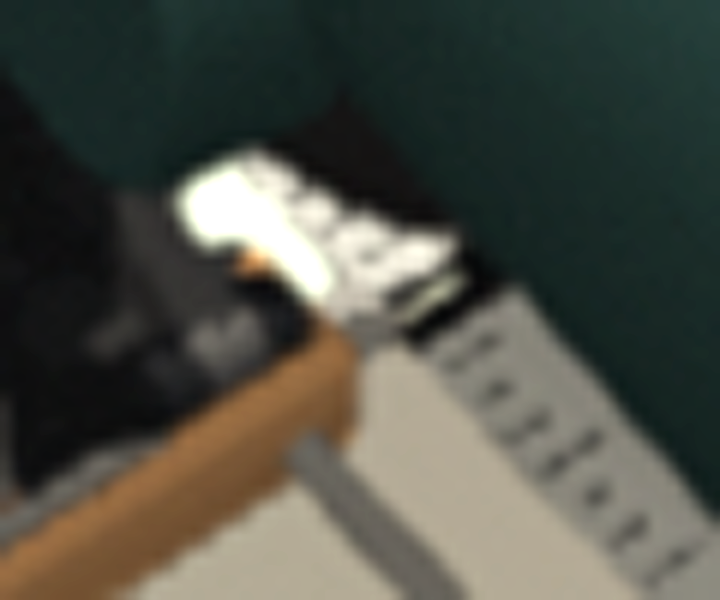

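```bash
python3 - <<'E'
from h import *
d=np.load('w9.npz');K=d['K'];T=d['T'];P=d['P']
def at(u,v,z):
    r=T[:3,:3]@np.array([(u-K[0,2])/K[0,0],-(v-K[1,2])/K[1,1],-1]);return T[:3,3]+r*(z-T[2,3])/r[2]
y=np.deg2rad(-7.4);R=np.array([[np.cos(y),np.sin(y)],[-np.sin(y),np.cos(y)]]);o=np.array([.5295,-.1115])
def cl(p): return (R@(p[:2]-o)*1000).round(1)
f=lambda a,b:(240+a/5.7,400+b/5.7)
for n,a,b,z in [('tab',406.5,310,.028),('fin',407.5,385,.042),('handle',424,100,.107),('handle up',426,20,.107)]: print(n,cl(at(*f(a,b),z)))
m=(P[...,2]>.1)&(P[...,2]<.11);m[:,:285]=0;m[:,345:]=0;q=(R@(P[m][:,:2]-o).T).T*1000;print(len(q),np.percentile(q,[2,50,98],axis=0))
m=(P[...,2]>.046)&(P[...,2]<.055);q=(R@(P[m][:,:2]-o).T).T*1000;q=q[(abs(q[:,0]-5)<25)&(q[:,1]>25)&(q[:,1]<56)];print('carr',np.percentile(q,[1,50,99],axis=0))
print(P[460:478:2,310,2])
d=np.load('w2.npz')
P=d['P'];m=(P[...,2]>.046)&(P[...,2]<.055);q=(R@(P[m][:,:2]-o).T).T*1000;q=q[(abs(q[:,0]-45)<25)&(q[:,1]>25)&(q[:,1]<56)];print('carr before',np.percentile(q,[1,50,99],axis=0))
E
```

```text
tab [  4.6 -98.7]
fin [  4.7 -93.3]
handle [ 5.4 -7.3]
handle up [ 5.5 -2.3]
5141 [[ -2.18231377 -16.56469357]
 [  5.28928063   3.53050233]
 [ 12.80826834  16.78121179]]
carr [[-9.26161971 25.33392679]
 [ 7.90953144 40.28828468]
 [27.77894785 55.73457956]]
[0.04004119 0.04141503 0.04181568 0.04129284 0.04119746 0.04217985
 0.04116924 0.14600437 0.14415883]
carr before [[30.42102326 25.27955327]
 [47.57262736 40.17071637]
 [67.79923445 55.77544685]]
```

>>> step_arm --slide '[[0,-0.015,0],[0,-0.025,0],[0,-0.025,0],[0,-0.025,0]]' --delta_rot '[[0,0,0],[0,0,0],[0,0,0],[0,0,0]]' --claw '[0,0,0,0]'

```text
t: 15.12
tcp_pos: [0.5332, -0.1121, 0.0713]
tcp_rot: [[0.01, 0.992, -0.127], [-0.002, -0.127, -0.992], [-1.0, 0.01, 0.001]]
ft_force: [7.9, -1.3, -4.8]
gripper_width: 0.13
```

```bash
python3 - <<'E'
from h import *
o=env.get_obs();c=env.capture('wrist');go([.5742,-.117,.071],-7.4);T=T_of(c,o);P=cloud(c,T);np.savez('w10',P=P,img=c['img'],T=T,K=c['intrinsics'])
a=cv2.resize(c['img'][400:480,240:380],None,fx=5.7,fy=5.7,interpolation=cv2.INTER_CUBIC);cv2.imwrite('pics/w10z.png',np.clip(a[:,:,::-1]*1.6,0,255).astype(np.uint8))
y=np.deg2rad(-7.4);R=np.array([[np.cos(y),np.sin(y)],[-np.sin(y),np.cos(y)]]);q0=np.array([.5295,-.1115])
m=(P[...,2]>.046)&(P[...,2]<.055);q=(R@(P[m][:,:2]-q0).T).T*1000;q=q[(abs(q[:,0]-5)<25)&(q[:,1]>25)&(q[:,1]<56)];print('carr',np.percentile(q,[1,50,99],axis=0))
print('tcp moved',R@(o['tcp_pos'][:2]-[.5738,-.1173])*1000, o['tcp_rot'][2])
E
```

```text
t 15.18 tcp [ 0.5332 -0.1121  0.0713] slide [ 0.007  0.413 -0.003] rot [ 0.0006  0.0003 -0.0032] F [ 8.1 -0.7 -4.3] gw 0.132
carr [[-10.35275445  25.28758112]
 [  6.66913957  40.23634934]
 [ 26.57472203  55.68950716]]
tcp moved [-40.92476068  -0.08658601] [-0.99994708  0.01023234  0.00107035]
```

View pics/w10z.png

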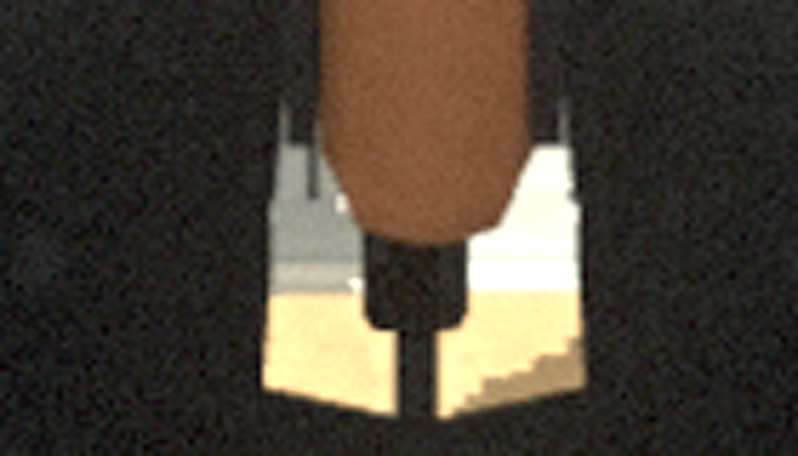

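```bash
python3 - <<'E'
from h import *
d=np.load('w10.npz');K=d['K'];T=d['T'];P=d['P']
def at(u,v,z):
    r=T[:3,:3]@np.array([(u-K[0,2])/K[0,0],-(v-K[1,2])/K[1,1],-1]);return T[:3,3]+r*(z-T[2,3])/r[2]
y=np.deg2rad(-7.4);R=np.array([[np.cos(y),np.sin(y)],[-np.sin(y),np.cos(y)]]);o=np.array([.5295,-.1115])
def cl(p): return (R@(p[:2]-o)*1000).round(1)
f=lambda a,b:(240+a/5.7,400+b/5.7)
for n,a,b,z in [('tab',416.5,310,.028),('fin',417,385,.042),('handle',424.5,100,.107),('handle up',425,20,.107)]: print(n,cl(at(*f(a,b),z)))
c=env.capture('scene');T=T_of(c);P=cloud(c,T)
a=cv2.resize(c['img'][270:295,305:335],None,fx=24,fy=24,interpolation=cv2.INTER_CUBIC);cv2.imwrite('pics/s10z.png',np.clip(a[:,:,::-1]*1.2,0,255).astype(np.uint8))
K=np.array(c['intrinsics'])
def pj(x,y,z):
    p=np.append(o+R.T@np.array([x,y])/1000,z);q=T[:3,:3].T@(p-T[:3,3]);u=K[0,2]+K[0,0]*q[0]/-q[2];v=K[1,2]-K[1,1]*q[1]/-q[2];return (round((u-305)*24),round((v-270)*24))
print('line at tab4.65',pj(4.65,-79,.028),pj(4.65,-88,.028),'ptr',pj(4.55,-70,.034),pj(4.55,-79,.034))
print(env.get_obs()['tcp_pos'])
E
```

```text
tab [  4.7 -98.7]
fin [  4.6 -93.3]
handle [ 4.3 -7.4]
handle up [ 4.3 -2.3]
line at tab4.65 (297, 364) (382, 309) ptr (212, 381) (298, 325)
[ 0.53321353 -0.112099    0.07127467]
```

View pics/s10z.png

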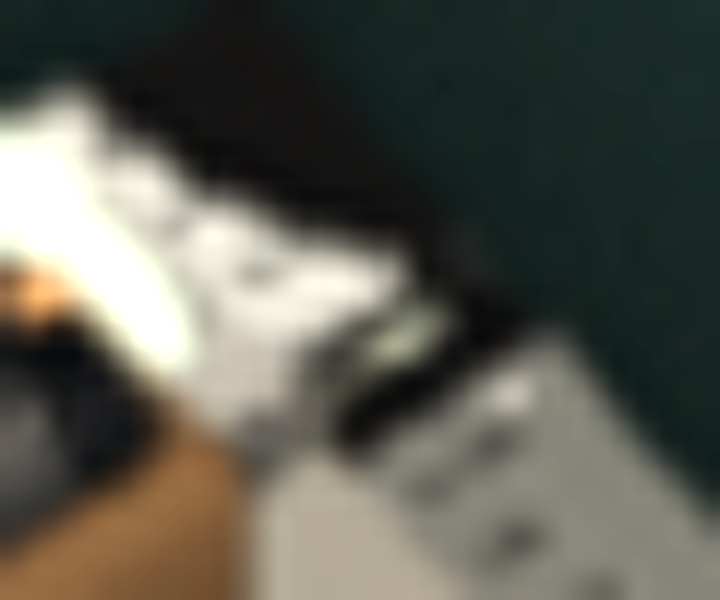

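```bash
python3 - <<'E'
from h import *
print(env.get_obs()['tcp_pos'],env.get_obs()['gripper_width'],env.get_obs()['ft_force'])
env.close_job()
E
```

```text
[ 0.53321353 -0.112099    0.07127467] 0.12975203282614015 [ 7.37638063 -1.61574992 -4.84854275]
the job is handed in; nothing more can be done
```

I pulled the locking plug up to its upper stop, let it go there, then pulled the jaw open to the index tab. I handed the job in at about 15 s, still holding the jaw.

- **Plug:** it rose about 25 mm, then stopped moving while the upward pull grew to about 23 N without the grip slipping. After I let go, the camera showed the knob top at 114 mm, up from 91 mm, so the image gives about 23.5 mm. I relied on the hard stop rather than that figure, because the camera also read the handle top about 2 mm low.
- **Jaw:** with the jaw shut, I measured the pointer 40.9 mm from the tab's white line. The gripper then moved 40.9 mm, and the sliding block moved about 41 mm in the wrist image. The tab stayed at the same place (4.7 mm along the board).
- **Alignment:** the gripper hid the pointer tip from the wrist camera at the end. The handle centre read 4.3 mm, which puts the pointer at about 4.7 mm, level with the tab to within roughly 0.5 mm. The scene camera, which is coarser, agreed.
- **At hand-in:** the grip was firm on the handle (about 11 mm opening) and the pose was steady. I felt no unexpected contact forces, but I did not take a separate last check of the jars and other things around the board.

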